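# Index the drilling fixture to its next slot and lock it

### The arm

A 6-joint arm with a two-finger parallel gripper is mounted at the origin on the work surface. World frame = base frame: x ahead of the robot, y to its left, z up, the work surface at z = 0. Lengths are in mm, angles in rad, forces in N, time in s.
With the tool pointing down it reaches from about 275 to 750 mm from the base axis. Payload 10.2 kg.
Tool frame: the origin (TCP) lies at the very end of the fingers, on their centre line; the grasp point (between the pads) lies 19 mm behind it; z points along the fingers, x is the direction in which the jaws open and shut, and the axes are right-handed (so a half turn about z gives the same grasp; the last joint's range is limited). The gripper opens to 85 mm and grips with 20 to 120 N. Pads are 22 mm wide; open, the fingers measure 114 mm over their backs; the gripper's body (76 mm by 85 mm) begins 54 mm behind the grasp point. The pads swing forward as they close: fully open they stand 13 mm farther back than shut.
Start: joints at [-1.402, 0.313, 1.498, -0, 1.331, -0.223], TCP at [200.461, -485.228, 231.294] pointing down, gripper open.
Joint ranges: [-2.94, 2.94], [-0.97, 2.17], [0.19, 2.56], [-1.23, 4.37], [0.02, 3.11], [-2.88, 2.88]. Speed limits (rad/s): [2.39, 2.39, 3.01, 3.14, 3.14, 3.14].

### API

Orientations are given as a unit quaternion [w, x, y, z].
In Python, from rig import telemetry, capture, camera_model, finish_job gives the robot as it stands.
- The arm moves only by the shell command python3 -m inch 'ROWS' [FORCE]. ROWS is JSON, a list of rows, each a list of 5 numbers: the shift along the tool's x, y, z in m, then the turn about the tool's z in rad, then the finger opening in m, from 0 to 0.0854. A call has exactly 5 rows; each row shifts and turns the pose as measured when the row begins, along the tool's axes as they then stand; what a row does not reach is not made up. A row lasts 1/12 s, in which the tool goes at most 41.7 mm and 7.16 degrees, less where a joint would pass 70% of its speed; a pose out of reach is approached as far as the arm can. A call with a gripper value outside its range is refused whole. The fingers move at their own pace and stop on an object; FORCE is the grip in N (left out, the last holds). Time passes only in rows, so rows that do not move let the fingers close, or fill a call up. It gives the time, the measured TCP pose, the force and the opening at its end, in the units of the state.
- telemetry.sense(): the state, without advancing time (a new reading comes with each control period).
- capture(name): name is "scene" or "top" or "wrist"; returns the picture (480x640x3 uint8, blue, green, red); there is no depth.
- camera_model(name): a dict with "mtx" (3x3 intrinsics, pixels), "camera_from_world" (4x4, takes a point from world to camera coordinates). Camera axes: x right, y down, z forward; pixel columns grow to the right and rows downward; lengths in mm; the calibration is good to about 2 mm. A picture is of the moment at which its call begins: read the wrist's pose just before it. camera_model takes no time and is no camera call; for the wrist camera it gives the pose at the moment of the call.
- finish_job(): hands the job in, once; it reports no verdict.
The state is a dict: "time_s": time; "joints": joint angles; "dq": joint speeds; "tau": joint torques, N m; "eef_pos": TCP position; "ee_rot": TCP orientation; "force": force on the tool from outside, world axes, zero at the start; "wrist_torque": the same for the moment, N m; "grip_width": opening from 0.0 (shut) to 1.0 (fully open).
Only numpy, scipy, OpenCV 4.12 (cv2) and the standard library are available. Lean on these libraries where they do the work, as an engineer would, in place of code of your own. Each camera call takes 0.05 s, during which the arm holds its last target. There are 200 camera calls.

### The job

The index plate of the bench fixture stands part-way between two stations. Push it round clockwise (seen from above) by one of its upright pins until the next rim slot faces the lock bolt, then push the bolt by its upright tab fully home into that slot. It is fingertip work only: pick nothing up, leave the hub seated on the plate, and do not disturb the other things on the bench.

Things in the scene. Friction and masses are not known exactly. Their poses are not given: they have to be found in the camera images.
- fixture: Indexing fixture bolted to the bench. Origin on the bench under the axis of its round index plate, z up. The lock bolt lies along the fixture's +y axis and is pushed home along -y, towards the plate's axis. Blue base 14 mm thick, x -100 to 100, y -105 to 175 mm. Bolt guide at x -30 to 30, y 112 to 172 mm, top 64 mm above the bench.
- plate (a joint): Angle (rad) of the steel index plate, counter-clockwise from above positive; starts at 0.4 to 1.15. 0: the wanted slot faces the bolt; 1.571: the previous slot would. Disc 200 mm across, top face 56 mm above the bench, 14 mm thick; four rim slots 90 degrees apart, 24 mm wide, 34 mm deep. No end stops; stays where left; about 3 N at a pin turns it.
- bolt (a joint): Travel (m) of the lock bolt: 0 drawn back, 0.034 fully home (tab against the guide, nose 26 mm into the slot). Starts at 0 to 0.004; away from a slot the rim stops it at 0.008. Slides at about 3 N plus 15 N per m/s and stays where left. Its rounded nose has 3 mm play each side in the slot and draws the plate square if a few mm off.
- pin0 (a point): Middle, 79 mm above the bench, of an upright steel pin on the index plate: 14 mm in diameter, from 56 to 102 mm above the bench, 82 mm from the plate's axis. Four such pins stand 90 degrees apart, half-way between the slots, and turn with the plate; any will do. At plate angle 0 this one lies 45 degrees counter-clockwise of the fixture's +x axis.
- pin1 (a point): The same for the pin 90 degrees further counter-clockwise.
- pin2 (a point): The same for the pin opposite pin0.
- pin3 (a point): The same for the pin opposite pin1.
- bolt_tab (a point): Point 78 mm above the bench on the outer face (away from the plate) of the bolt's tab: its tail bent upright, 36 mm wide, 8 mm thick, from 43 to 96 mm above the bench. On the fixture's +y line, 214 mm from the plate's axis with the bolt drawn back; moves with the bolt. Nothing stands behind it. The bar is 18 mm wide, its top at 55 mm.
- hub: Loose aluminium flanged hub (the workpiece) on the plate's central spigot: flange 84 mm in diameter, 12 mm thick; neck 52 mm; 42 mm high in all; 32 mm bore over a 29 mm spigot 20 mm high; 0.5 kg. Origin at the centre of its underside, 56 mm above the bench. It turns with the plate.
- spray_can: Loose white spray can with a blue band and a black cap, 62 mm in diameter, 190 mm high, standing on the bench; origin at the centre of its underside.
- carton: Loose cardboard box 85 x 60 x 70 mm on the bench; origin at the centre of its underside.
- drill_case: Loose open grey case of twist drills, 75 x 100 mm, 130 mm high, on the bench; origin at the centre of its underside.
- wrench: Loose steel wrench 180 mm long lying flat on the bench beyond the fixture, along its own x axis; origin at its middle on the bench.
Not all that is in view belongs to the job. What is meant by the hub is not black, purple or turquoise, and is the smaller of those in its own colour.

How it is judged (in metres and radians):
On the way, in this order (a step that is already met when the one before it is completed fails the run):
1. the plate is turned so that the wanted slot faces the bolt, the bolt still outside the slot (value of joint plate between -0.12 and 0.12 rad and value of joint bolt below 0.012 m), for 0.1 s.
2. the bolt is pushed home into the slot (value of joint bolt above 0.031 m), for 0.2 s.
At the end, for the whole second after the job is handed in: The wanted slot faces the bolt (plate within 0.06 rad of 0, at rest) and the bolt is home (travel at least 31 of 34 mm); the hub is still seated on its spigot (within 3 mm in height, 6 mm sideways, 0.08 rad upright) and the other four things are within 20 mm of where they stood (value of joint plate between -0.06 and 0.06 rad and value of joint bolt above 0.031 m and velocity of joint plate between -0.05 and 0.05 rad/s and z of hub in the frame of fixture below 0.059 m and horizontal distance between hub and fixture below 0.006 m and angle between hub's own z axis and vertical below 0.08 rad and distance of each of spray_can, carton, drill_case, wrench from where it was at the start of the episode below 0.02 m); the robot touches nothing.
It fails at once if the plate is turned back to the slot it came from (value of joint plate above 1.4 rad).
It fails at once if the hub is lifted or tipped (z of hub in the frame of fixture above 0.064 m or angle between hub's own z axis and vertical above 0.2 rad).
It fails at once if another thing on the bench is lifted, pushed away or knocked over (distance of any of spray_can, carton, drill_case, wrench from where it was at the start of the episode above 0.02 m or angle between spray_can's own z axis and vertical above 0.3 rad).
It also fails if it takes over 54 s, if anything falls off the work surface, if the arm or the gripper's body presses on something with over 40 N, if the wrist force passes 120 N, or if a joint passes its speed limit or range.

## Working session

There is one attempt and no reset: what is moved stays moved. The work goes in short steps, Python scripts to look and compute and a shell command to move; the robot and the scene stay as the last step left them, time stands still between calls to the robot, and variables do not carry over. Pictures are saved under pics/ and viewed, about 8 in all and at most 12, crops included, and the job is handed in when it is done.

```bash
mkdir -p pics; ls; python3 - <<'E'
from rig import telemetry, capture, camera_model
import cv2,numpy as np
np.set_printoptions(suppress=True,precision=2)
for n in("scene","top"):
    cv2.imwrite(f"pics/{n}0.png",capture(n)); m=camera_model(n); print(n,m["mtx"],m["camera_from_world"])
s=telemetry.sense();print(s)
E
```

```text
pics
scene [[600.24   0.   317.23]
 [  0.   600.24 238.58]
 [  0.     0.     1.  ]] [[   0.4     0.92   -0.02 -266.9 ]
 [   0.48   -0.23   -0.85 -223.69]
 [  -0.78    0.32   -0.53 1893.26]
 [   0.      0.      0.      1.  ]]
top [[538.33   0.   314.26]
 [  0.   538.33 234.86]
 [  0.     0.     1.  ]] [[  -0.02   -1.     -0.     21.25]
 [  -0.98    0.02   -0.18  638.72]
 [   0.18   -0.     -0.98 1341.72]
 [   0.      0.      0.      1.  ]]
{'time_s': 0.1, 'joints': array([-1.4 ,  0.31,  1.5 ,  0.  ,  1.33, -0.22]), 'dq': array([ 0., -0., -0.,  0.,  0., -0.]), 'tau': array([  0.  , -41.29, -26.01,  -0.  ,   0.  ,  -0.  ]), 'eef_pos': array([ 200.43, -484.98,  230.78]), 'ee_rot': array([-0.  ,  0.83, -0.56, -0.  ]), 'force': array([-0.31, -0.24, -0.09]), 'wrist_torque': array([-0.01, -0.01,  0.02]), 'grip_width': 0.9977822621260911}
```

View pics/top0.png

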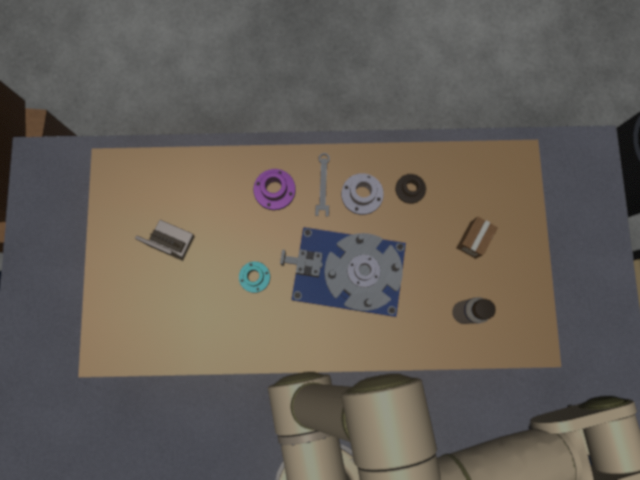

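View pics/scene0.png

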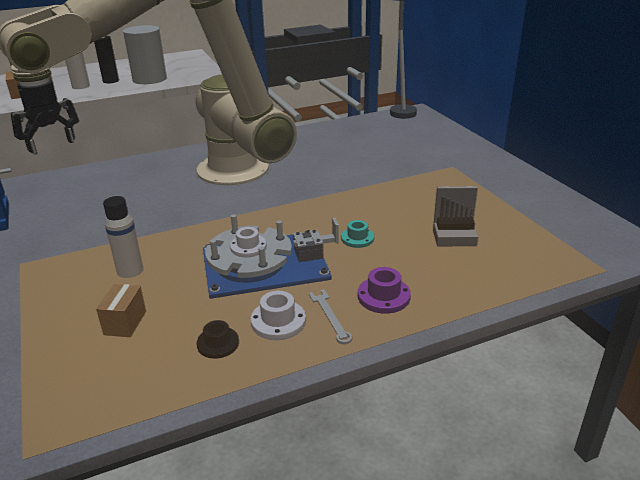

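The hub candidates in the top view are purple (275,190), large light grey (362,193), black (410,188), turquoise (254,277) and small grey on the plate (365,268). The one meant is the small grey one: it isn't an excluded colour and is the smaller of the two greys. I'll confirm that in a crop and measure the fixture.

```bash
cat > h.py <<'E'
import cv2,numpy as np
from rig import telemetry,capture,camera_model
np.set_printoptions(suppress=True,precision=2)
def ray(m,uv,z):
    R=m["camera_from_world"][:3,:3];t=m["camera_from_world"][:3,3];c=-R.T@t
    d=R.T@np.linalg.inv(m["mtx"])@np.array([uv[0],uv[1],1.]);return c+d*(z-c[2])/d[2]
def proj(m,p):
    q=m["mtx"]@(m["camera_from_world"]@np.append(p,1))[:3];return q[:2]/q[2]
E
python3 - <<'E'
from h import *
im=cv2.imread("pics/top0.png");m=camera_model("top")
hsv=cv2.cvtColor(im,cv2.COLOR_BGR2HSV)
k=cv2.inRange(hsv,(108,110,40),(130,255,255));k[:,:285]=0;k[:,415:]=0;k[:220]=0;k[325:]=0
pts=np.argwhere(k)[:,::-1]
W=np.array([ray(m,p,14)[:2] for p in pts],np.float32)
r=cv2.minAreaRect(W);print(len(W),r)
B=cv2.boxPoints(r)
# long axis
e=[B[1]-B[0],B[2]-B[1]];e=max(e,key=np.linalg.norm);y=e/np.linalg.norm(e);y=y*np.sign(y[1]);x=np.array([y[1],-y[0]])
c=np.array(r[0]);O=c-35*y;print("O",O,"yaw",np.arctan2(x[1],x[0]),x,y)
c4=cv2.resize(im[215:330,270:420],None,fx=5,fy=5,interpolation=cv2.INTER_CUBIC)
def dot(p,col):
    u=(proj(m,p)-[270,215])*5+2;cv2.circle(c4,tuple(int(v) for v in u),4,col,-1)
F=lambda a,b,z:np.array([*(O+a*x+b*y),z])
dot(F(0,0,76),(0,0,255));dot(F(0,214,78),(0,255,0))
for a in(-100,100):
    for b in(-105,175):dot(F(a,b,14),(0,255,255))
for a in range(0,360,15):dot(F(100*np.cos(np.radians(a)),100*np.sin(np.radians(a)),56),(255,0,255))
cv2.imwrite("pics/crop1.png",c4)
E
```

```text
1824 ((548.1908569335938, -81.04069519042969), (268.82904052734375, 189.61358642578125), 79.82837677001953)
O [ 542.01 -115.49] yaw -0.17752858 [ 0.98 -0.18] [0.18 0.98]
```

View pics/crop1.png

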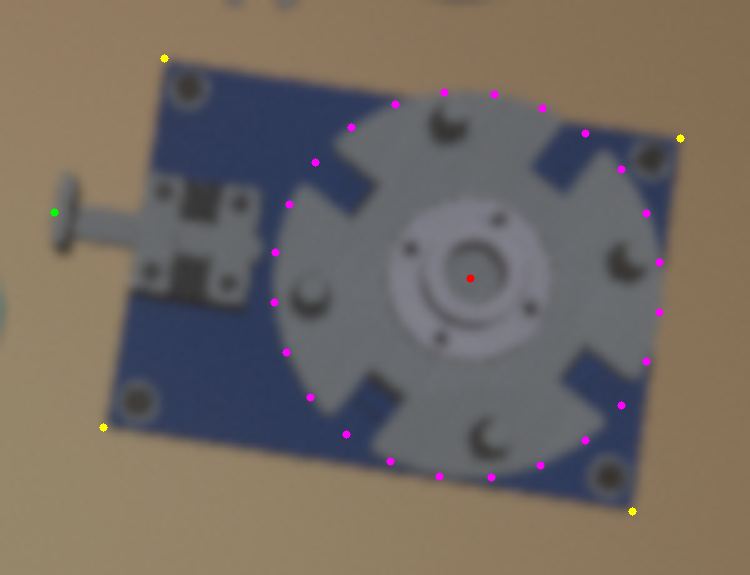

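The crop shows the small grey hub on the spigot at crop (470,275). The wanted slot is the lower-left one at crop (372,400), with pins at about (310,298), (490,440), (627,263) and (447,125). I'll work out the plate angle from the blue seen through the slots, and locate the can.

```bash
cat >> h.py <<'E'
O=np.array([542.,-115.5]);YAW=-.1775
fx=np.array([np.cos(YAW),np.sin(YAW)]);fy=np.array([-fx[1],fx[0]])
def F(a,b,z=0): return np.array([*(O+a*fx+b*fy),z])
def plate(im,m):
    hsv=cv2.cvtColor(im,cv2.COLOR_BGR2HSV);k=cv2.inRange(hsv,(105,90,25),(130,255,255))
    A=[]
    for v,u in np.argwhere(k):
        p=ray(m,(u,v),50)[:2]-O;r=np.hypot(*p)
        if 70<r<94:A.append(np.arctan2(p@fy,p@fx)-np.pi/2)
    A=np.array(A);base=np.angle(np.exp(4j*A).mean())/4
    return base,abs(np.exp(4j*A).mean()),len(A)   # modulo pi/2
E
python3 - <<'E'
from h import *
im=cv2.imread("pics/top0.png");m=camera_model("top")
b=plate(im,m);print(b);a=b[0]%(np.pi/2);print("plate",a)
print("can top",ray(m,(484,309),190),"carton",ray(m,(480,237),70))
for i in range(4):
    t=a+np.pi/4+i*np.pi/2;print("pin",i,F(82*np.cos(t),82*np.sin(t)),"end",F(82*np.cos(t-a),82*np.sin(t-a)), proj(m,F(82*np.cos(t),82*np.sin(t),102)))
print("tab px",ray(m,(266/5*0+270+68/5,215+212/5),90), "tab0",F(0,214))
hsv=cv2.cvtColor(im,cv2.COLOR_BGR2HSV)
E
```

```text
(np.float64(-0.5148117711792681), np.float64(0.9655685878901408), 251)
plate 1.0559845556156284
can top [ 433.61 -377.42  190.  ] carton [ 622.52 -418.78   70.  ]
pin 0 [534.38 -33.86   0.  ] end [609.31 -68.67   0.  ] [331.96 272.7 ]
pin 1 [ 460.36 -123.12    0.  ] end [495.17 -48.19   0.  ] [368.98 301.88]
pin 2 [ 549.62 -197.14    0.  ] end [ 474.69 -162.33    0.  ] [397.27 265.27]
pin 3 [ 623.64 -107.88    0.  ] end [ 588.83 -182.81    0.  ] [360.41 236.8 ]
tab px [577.    86.75  90.  ] tab0 [579.79  95.14   0.  ]
```

```bash
python3 -m inch '[[-0.0199,-0.036,0,0,0],[-0.0199,-0.036,0,0,0],[-0.0199,-0.036,0,0,0],[-0.0199,-0.036,0,0,0],[-0.0199,-0.036,0,0,0]]' 20
python3 -m inch '[[-0.0199,-0.036,0,0,0],[-0.0199,-0.036,0,0,0],[-0.0199,-0.036,0,0,0],[-0.0199,-0.036,0,0,0],[-0.0199,-0.036,0,0,0]]'
python3 -m inch '[[0,0,0,-0.12,0],[0,0,0,-0.12,0],[0,0,0,-0.12,0],[0,0,0,-0.12,0],[0,0,0,-0.12,0]]'
python3 -m inch '[[0,0,0,-0.12,0],[0,0,0,-0.12,0],[0,0,0,-0.12,0],[0,0,0,-0.12,0],[0,0,0,-0.12,0]]'
```

```text
time_s: 0.52
eef_pos: [327.8, -324.1, 228.3]
ee_rot: [-0.001, 0.828, -0.561, -0.002]
force: [1.2, -1.2, -0.3]
grip_width: 0.302
time_s: 0.93
eef_pos: [457.6, -160.8, 228.1]
ee_rot: [-0.001, 0.828, -0.561, -0.003]
force: [0.3, -1.7, -0.3]
grip_width: -0.0
time_s: 1.35
eef_pos: [461.3, -151.7, 226.4]
ee_rot: [-0.003, 0.96, -0.281, -0.004]
force: [0.5, 0.0, 0.8]
grip_width: 0.006
time_s: 1.77
eef_pos: [460.7, -150.9, 224.8]
ee_rot: [-0.005, 1.0, 0.028, -0.004]
force: [0.1, 0.1, 0.2]
grip_width: -0.0
```

```bash
python3 - <<'E'
from h import *
s=telemetry.sense();m=camera_model("wrist");im=capture("wrist");print(s["eef_pos"])
a=1.04
def dot(p,c): 
    u=proj(m,p)
    if max(abs(u))<2000: cv2.circle(im,tuple(int(v) for v in u),4,c,-1)
for i in range(4):
    t=a+np.pi/4+i*np.pi/2;dot(F(82*np.cos(t),82*np.sin(t),102),(0,0,255))
for g in range(0,360,15):dot(F(100*np.cos(np.radians(g)),100*np.sin(np.radians(g)),56),(255,0,255))
dot(F(0,214,96),(0,255,0));dot([*s["eef_pos"][:2],s["eef_pos"][2]],(255,255,0))
for q in((-100,-105),(-100,175),(100,-105),(100,175)):dot(F(*q,14),(0,255,255))
cv2.imwrite("pics/w1.png",im)
E
```

```text
[ 460.66 -150.93  224.82]
```

View pics/w1.png

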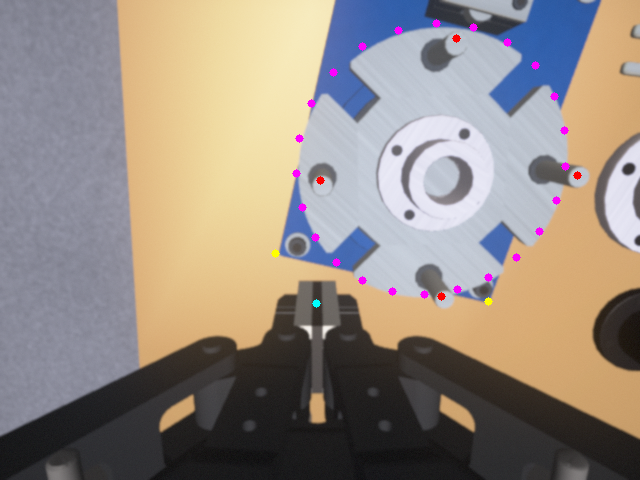

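The wrist view agrees with the estimate to a few mm: pin tops at (320,185), (444,297), (577,177) and (456,40) against the red predictions. I'll back off from pin1 and lower beside it.

```bash
python3 -m inch '[[0,0.017,0,0,0],[0,0,0.037,0,0],[0,0,0.037,0,0],[0,0,0.037,0,0],[0,0,0.02,0,0]]'
python3 -m inch '[[0,0,0.01,0,0],[0,0,0.0,0,0],[0,0,0,0,0],[0,0,0,0,0],[0,0,0,0,0]]'
```

```text
time_s: 2.23
eef_pos: [463.2, -168.9, 93.4]
ee_rot: [-0.002, 1.0, 0.025, 0.001]
force: [-0.7, -0.1, -0.6]
grip_width: -0.002
time_s: 2.65
eef_pos: [461.1, -167.6, 79.2]
ee_rot: [-0.004, 1.0, 0.02, -0.003]
force: [-0.3, -0.6, 0.4]
grip_width: -0.001
```

```bash
python3 -m inch '[[0,-0.006,0.003,0,0],[0,-0.006,0,0,0],[0,-0.005,0,0,0],[0,-0.004,0,0,0],[0,-0.003,0,0,0]]'
python3 -m inch '[[0,-0.003,0,0,0],[0,-0.003,0,0,0],[0,-0.003,0,0,0],[0,-0.003,0,0,0],[0,-0.0,0,0,0]]'
```

```text
time_s: 3.07
eef_pos: [461.4, -142.2, 78.9]
ee_rot: [-0.003, 1.0, 0.019, -0.001]
force: [-1.3, -9.9, -3.4]
grip_width: -0.002
time_s: 3.48
eef_pos: [460.5, -129.2, 79.1]
ee_rot: [-0.002, 1.0, 0.019, -0.001]
force: [-0.4, 0.1, -0.0]
grip_width: -0.0
```

```bash
python3 -m inch '[[0.0001,-0.0033,0,0.045,0],[0.0001,-0.0033,0,0.045,0],[0.0001,-0.0033,0,0.045,0],[0.0001,-0.0033,0,0.045,0],[0.0001,-0.0033,0,0.045,0]]'
python3 -m inch '[[0.0001,-0.0033,0,0.045,0],[0.0001,-0.0033,0,0.045,0],[0.0001,-0.0033,0,0.045,0],[0.0001,-0.0033,0,0.045,0],[0.0001,-0.0033,0,0.045,0]]'
python3 - <<'E'
from h import *
s=telemetry.sense();p=s["eef_pos"][:2]-O;q=s["ee_rot"];print(np.hypot(*p),"yaw",2*np.arctan2(q[2],q[1]),"fix ang of finger-135deg",np.arctan2(p@fy,p@fx)%(2*np.pi)-3*np.pi/4)
E
```

```text
time_s: 3.9
eef_pos: [460.8, -112.8, 78.9]
ee_rot: [-0.001, 0.995, -0.097, -0.003]
force: [-3.5, -3.2, 0.5]
grip_width: -0.001
time_s: 4.32
eef_pos: [464.1, -96.3, 78.8]
ee_rot: [-0.001, 0.977, -0.214, -0.006]
force: [-4.3, -2.2, 2.0]
grip_width: -0.0
80.26200392802735 yaw -0.4318884803398049 fix ang of finger-135deg 0.7208249437867855
```

```bash
python3 -m inch '[[0,-0.0035,0,0.045,0],[0,-0.0035,0,0.045,0],[0,-0.0035,0,0.045,0],[0,-0.0035,0,0.045,0],[0,-0.0035,0,0.045,0]]'
python3 -m inch '[[0,-0.0035,0,0.045,0],[0,-0.0035,0,0.045,0],[0,-0.0035,0,0.045,0],[0,0,0,0,0],[0,0,0,0,0]]'
python3 - <<'E'
from h import *
s=telemetry.sense();p=s["eef_pos"][:2]-O;q=s["ee_rot"];print(np.hypot(*p),"yaw",2*np.arctan2(q[2],q[1]),"fix ang of finger-135deg",np.arctan2(p@fy,p@fx)%(2*np.pi)-3*np.pi/4)
im=capture("top");m=camera_model("top");print(plate(im,m))
w=capture("wrist");c=cv2.resize(im[215:330,270:420],None,fx=4,fy=4,interpolation=cv2.INTER_CUBIC)
cv2.imwrite("pics/t2.png",c);cv2.imwrite("pics/w2.png",w)
E
```

```text
time_s: 4.73
eef_pos: [470.7, -79.7, 78.7]
ee_rot: [-0.0, 0.945, -0.328, -0.01]
force: [-3.6, -1.7, 1.2]
grip_width: 0.0
time_s: 5.15
eef_pos: [476.5, -69.7, 78.6]
ee_rot: [0.0, 0.919, -0.394, -0.012]
force: [0.0, 0.6, -0.1]
grip_width: 0.004
79.9126090622246 yaw -0.8107298798475968 fix ang of finger-135deg 0.35291660604825426
(np.float64(0.1275644096434664), np.float64(0.9693821965724815), 106)
```

View pics/w2.png

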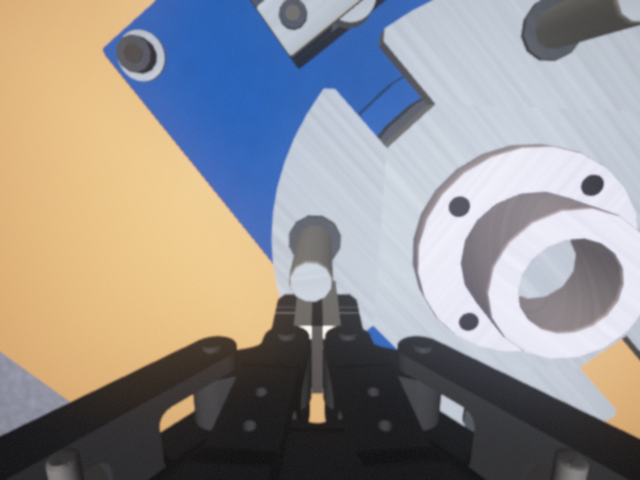

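The wrist view shows the finger squarely behind pin1 (312,280), with the wanted slot at (405,110) coming up to the guide. Both estimates put about 0.13 rad left.

```bash
python3 -m inch '[[0,-0.003,0,0.03,0],[0,-0.003,0,0.03,0],[0,-0.003,0,0.03,0],[0,-0.001,0,0.03,0],[0,0,0,0,0]]'
python3 - <<'E'
from h import *
s=telemetry.sense();p=s["eef_pos"][:2]-O;q=s["ee_rot"];print(np.hypot(*p),"yaw",2*np.arctan2(q[2],q[1]),"fix ang of finger-135deg",np.arctan2(p@fy,p@fx)%(2*np.pi)-3*np.pi/4)
im=capture("top");m=camera_model("top");print(plate(im,m))
E
```

```text
time_s: 5.67
eef_pos: [481.9, -63.5, 78.2]
ee_rot: [0.002, 0.893, -0.449, -0.015]
force: [-0.6, 0.0, -0.1]
grip_width: 0.001
79.42810340211828 yaw -0.9316504459832391 fix ang of finger-135deg 0.24942679834185721
(np.float64(0.023571087129056995), np.float64(0.9696045405501809), 107)
```

```bash
python3 -m inch '[[0,0.012,0,0,0],[0,0.012,0,0,0],[0,0,-0.037,0,0],[0,0,-0.037,0,0],[0,0,-0.037,0,0]]'
python3 -m inch '[[-0.03,0.03,-0.012,-0.1,0],[-0.03,0.03,-0.012,-0.1,0],[-0.02,0.03,0,-0.1,0],[0,0,0,0,0],[0,0,0,0,0]]'
python3 - <<'E'
from h import *
s=telemetry.sense();mw=camera_model("wrist");w=capture("wrist")
im=capture("top");m=camera_model("top");print(plate(im,m),plate(w,mw))
c=cv2.resize(im[215:330,270:420],None,fx=5,fy=5,interpolation=cv2.INTER_CUBIC)
cv2.imwrite("pics/t3.png",c);cv2.imwrite("pics/w3.png",w)
E
```

```text
time_s: 6.13
eef_pos: [458.3, -80.7, 186.1]
ee_rot: [0.002, 0.894, -0.447, -0.023]
force: [0.7, 0.3, -0.2]
grip_width: -0.001
time_s: 6.55
eef_pos: [340.4, -86.9, 220.9]
ee_rot: [-0.0, 0.954, -0.3, -0.013]
force: [0.6, 0.6, 1.1]
grip_width: -0.005
(np.float64(0.01736809931438004), np.float64(0.9665213991503722), 241) (np.float64(0.036273095187332786), np.float64(0.9639806859948898), 1285)
```

View pics/w3.png

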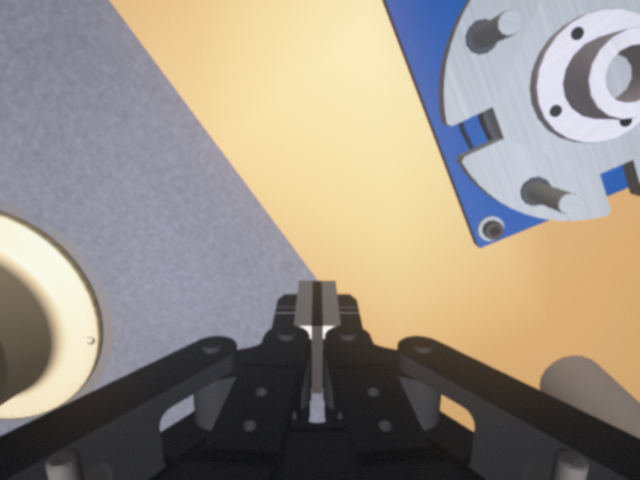

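View pics/t3.png

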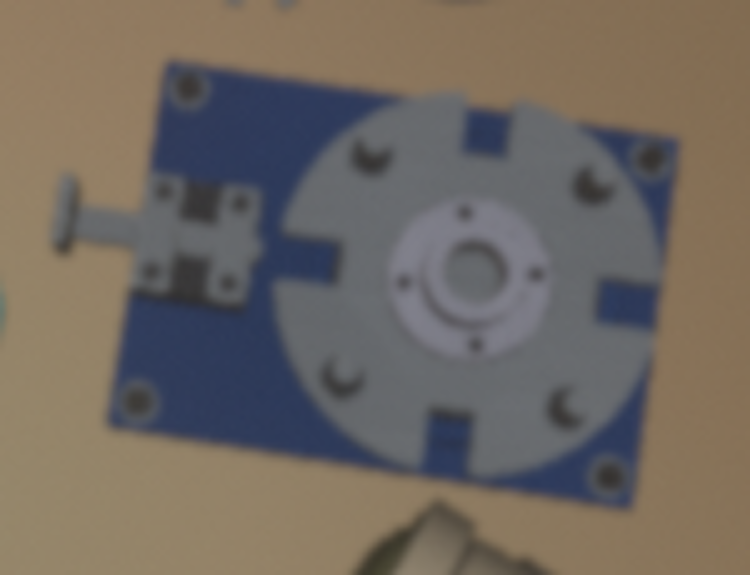

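The wanted slot at crop (305,258) now faces the bolt nose at (258,248), with about 0.02–0.03 rad left, within the lead-in. Next I go behind the tab.

```bash
python3 -m inch '[[0.0084,-0.036,0,0,0],[0.0084,-0.036,0,0,0],[0.0084,-0.036,0,0,0],[0.0084,-0.036,0,0,0],[0.0084,-0.036,0,0,0]]'
python3 -m inch '[[0.0084,-0.036,0,0,0],[0.0084,-0.036,0,0,0],[0.0084,-0.036,0,0,0],[0.0084,-0.036,0,0,0],[0,0,0,0,0]]'
python3 -m inch '[[0,0,0,-0.11,0],[0,0,0,-0.11,0],[0,0,0,-0.11,0],[0,0,0,-0.11,0],[0,0,0,0,0]]'
cat >> h.py <<'E'
def where():
    s=telemetry.sense();p=s["eef_pos"][:2]-O;q=s["ee_rot"];print("fixture xy",p@fx,p@fy,"z",s["eef_pos"][2],"yaw err",2*np.arctan2(q[2],q[1])-YAW,"F fix",s["force"][:2]@fx,s["force"][:2]@fy,"t",s["time_s"])
E
python3 - <<'E'
from h import *
where();m=camera_model("wrist");im=capture("wrist")
for p in(F(0,214,96),F(18,214,96),F(-18,214,96)):cv2.circle(im,tuple(int(v) for v in proj(m,p)),3,(0,0,255),-1)
cv2.imwrite("pics/w4.png",im)
mt=camera_model("top");print("turq",(ray(mt,(254,277),30)[:2]-O)@np.array([fx,fy]).T)
E
```

```text
time_s: 7.07
eef_pos: [485.0, 37.5, 215.1]
ee_rot: [0.0, 0.952, -0.307, -0.014]
force: [0.2, -1.3, 0.6]
grip_width: -0.004
time_s: 7.48
eef_pos: [605.8, 148.0, 203.2]
ee_rot: [0.001, 0.952, -0.306, -0.018]
force: [-1.0, -0.7, -0.9]
grip_width: -0.003
time_s: 7.9
eef_pos: [607.9, 153.1, 193.1]
ee_rot: [-0.003, 0.997, -0.079, -0.024]
force: [-0.7, 0.1, 0.2]
grip_width: -0.002
fixture xy 17.438473638233535 276.010718425413 z 193.05208110370108 yaw err 0.018714258482781354 F fix -0.7329814613914033 -0.06080318875909922 t 7.9
turq [-56.54 278.09]
```

View pics/w4.png

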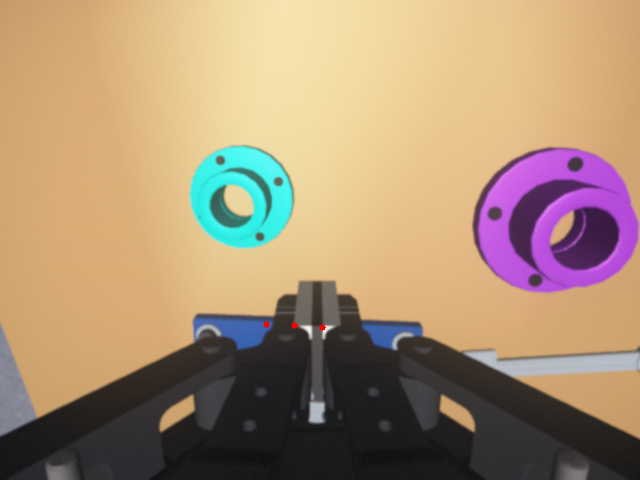

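The tab is hidden behind the gripper in this view, and the way down is clear: turquoise at (240,195), purple at (560,220). The finger is 17 mm too far along fixture x, so I'll correct that and go down.

```bash
python3 -m inch '[[-0.017,0.003,0,0,0],[0,0,0,0,0],[0,0,0.035,0,0],[0,0,0.035,0,0],[0,0,0.03,0,0]]'
python3 -m inch '[[0,0,0.01,0,0],[0,0,0,0,0],[0,0,0,0,0],[0,0,0,0,0],[0,0,0,0,0]]'
python3 -c "from h import *;where()"
```

```text
time_s: 8.37
eef_pos: [590.6, 154.7, 95.5]
ee_rot: [-0.003, 0.996, -0.091, -0.017]
force: [1.4, 0.6, -0.4]
grip_width: -0.001
time_s: 8.78
eef_pos: [590.1, 154.8, 81.9]
ee_rot: [-0.003, 0.995, -0.096, -0.02]
force: [0.3, 0.4, 0.3]
grip_width: -0.004
fixture xy -0.327817304289106 274.51642309477165 z 81.92244994907851 yaw err -0.014068875383281082 F fix 0.2727147790544002 0.4054818497630284 t 8.7833
```

```bash
python3 -m inch '[[0,0.009,0.007,0,0],[0,0.009,0,0,0],[0,0.009,0,0,0],[0,0.007,0,0,0],[0,0.004,0,0,0]]'
python3 -m inch '[[0,0.003,0,0,0],[0,0.003,0,0,0],[0,0.003,0,0,0],[0,0.003,0,0,0],[0,0.003,0,0,0]]'
python3 -c "from h import *;where()"
python3 -m inch '[[0,0.003,0,0,0],[0,0.003,0,0,0],[0,0.003,0,0,0],[0,0.003,0,0,0],[0,0.003,0,0,0]]'
python3 -c "from h import *;where()"
```

```text
time_s: 9.2
eef_pos: [583.9, 114.0, 78.2]
ee_rot: [-0.003, 0.995, -0.096, -0.017]
force: [0.8, 0.7, 1.1]
grip_width: -0.001
time_s: 9.62
eef_pos: [581.2, 97.7, 78.8]
ee_rot: [-0.004, 0.995, -0.097, -0.016]
force: [1.8, 3.2, -1.5]
grip_width: -0.001
fixture xy 0.9239923239719389 216.75391001382334 z 78.7525401802695 yaw err -0.015940823785501407 F fix 1.2332208908146338 3.4365346992588677 t 9.6167
time_s: 10.03
eef_pos: [578.5, 82.9, 78.7]
ee_rot: [-0.005, 0.995, -0.096, -0.015]
force: [2.7, 2.7, -0.4]
grip_width: -0.0
fixture xy 0.9107098369025136 201.7020807342138 z 78.74773533697687 yaw err -0.014705649343774052 F fix 2.152924149882598 3.16249555595208 t 10.0333
```

```bash
python3 -m inch '[[0,0.002,0,0,0],[0,0.002,0,0,0],[0,0.002,0,0,0],[0,0.002,0,0,0],[0,0.002,0,0,0]]'
python3 -c "from h import *;where()"
python3 -m inch '[[0,0.001,0,0,0],[0,0.001,0,0,0],[0,0.001,0,0,0],[0,0.001,0,0,0],[0,0.001,0,0,0]]'
python3 -c "from h import *;where()"
```

```text
time_s: 10.45
eef_pos: [576.5, 71.7, 78.8]
ee_rot: [-0.005, 0.995, -0.096, -0.015]
force: [2.3, 3.7, -1.0]
grip_width: -0.001
fixture xy 0.9247051000106666 190.39635723295973 z 78.75878420761818 yaw err -0.014910425606602856 F fix 1.6365112062311298 4.10056566984382 t 10.45
time_s: 10.87
eef_pos: [576.4, 70.8, 78.9]
ee_rot: [-0.01, 0.995, -0.096, -0.013]
force: [4.2, 8.1, -1.1]
grip_width: -0.001
fixture xy 0.9521784953405493 189.49274184741392 z 78.90762143602991 yaw err -0.015557538480283545 F fix 2.710350119400796 8.731143384576947 t 10.8667
```

```bash
python3 -m inch '[[0,0.003,0,0,0],[0,0.003,0,0,0],[0,0.003,0,0,0],[0,0.003,0,0,0],[0,0.003,0,0,0]]'
python3 -c "from h import *;where()"
python3 -m inch '[[0,-0.01,0,0,0],[0,-0.02,0,0,0],[0,-0.02,0,0,0],[0,0,-0.037,0,0],[0,0,-0.037,0,0]]'
python3 -m inch '[[0,-0.03,-0.037,0,0],[0,-0.04,-0.02,0,0],[0,-0.04,0,0,0],[0,-0.04,0,0,0],[0,0,0,0,0]]'
python3 - <<'E'
from h import *
im=capture("top");m=camera_model("top");print(plate(im,m));where()
cv2.imwrite("pics/t5.png",cv2.resize(im[150:330,230:430],None,fx=3.3,fy=3.3,interpolation=cv2.INTER_CUBIC))
E
```

```text
time_s: 11.28
eef_pos: [576.5, 71.0, 79.3]
ee_rot: [-0.023, 0.995, -0.096, -0.009]
force: [7.6, 20.5, -2.1]
grip_width: 0.001
fixture xy 0.9878702443644084 189.62934553218471 z 79.27593398872642 yaw err -0.015386128480925076 F fix 3.8941982426161053 21.52128496835056 t 11.2833
time_s: 11.7
eef_pos: [583.0, 118.0, 149.6]
ee_rot: [-0.021, 0.995, -0.096, -0.018]
force: [0.0, -0.8, 1.6]
grip_width: 0.001
time_s: 12.12
eef_pos: [614.9, 260.3, 218.4]
ee_rot: [-0.019, 0.995, -0.099, -0.013]
force: [-1.0, 0.3, -0.4]
grip_width: -0.002
(np.float64(0.02254196622192027), np.float64(0.9670544674019256), 180)
fixture xy 5.835676420741854 379.9963143465015 z 217.9695259372754 yaw err -0.022492187426516208 F fix -0.015246538465232927 0.4795979079728013 t 12.1667
```

View pics/t5.png

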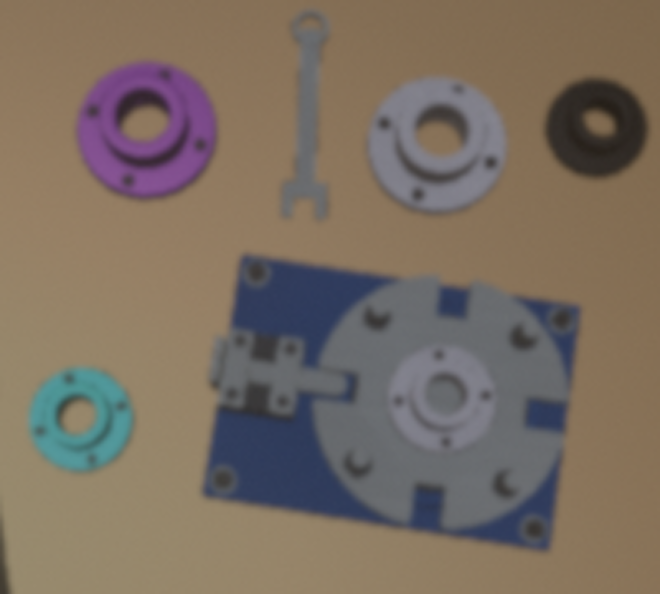

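The picture shows the bolt nose deep in the slot at crop (350,385) and the tab against the guide at (218,365). The hub sits central at (442,395) and nothing else has moved. The bolt stopped hard at 21 N, the plate reads about 0.02 rad, and the robot is clear, so I'm handing in.

```bash
python3 -c "
from rig import finish_job;print(finish_job())"
```

```text
the job is handed in; nothing more can be done
None
```

I turned the index plate clockwise about 1.03 rad with closed fingertips behind pin1. I then pushed the bolt by its tab until it stopped, backed the arm clear and handed the job in at about 12 s of the 54 s allowed. No verdict was reported.

**Plate:** the last top-camera check read about 0.02 rad, inside the 0.06 limit. After the plate was turned, the wrist view read slightly higher than the top view, 0.036 against 0.017 rad. Both were inside the limit.

**Bolt:** it stopped hard with about 21 N on the fingers. The last picture shows the tab against the guide and the nose deep in the slot. The fingers' stopping position was within about 2 mm of what I expected for a fully home bolt.

**Hub and other things:** in that picture the hub looked seated and central and the wrench undisturbed. The can, carton and drill case were outside the crop, so I did not check them again. The arm's path was planned to clear the can and carton, and only the pin and tab pushes gave notable force readings.

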